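# Take the battery out of the locked backup-power box

## Robot

A 6-joint arm with a two-finger parallel gripper is mounted at the origin on the work surface. World frame = base frame: x ahead of the robot, y to its left, z up, the work surface at z = 0. Lengths are in m, angles in rad, forces in N, time in s.
With the tool pointing down it reaches from about 0.25 to 0.8 m from the base axis. Payload 8.5 kg.
Tool frame: the origin (TCP) lies midway between the tips of the shut fingers; the grasp point (between the pads) lies behind it (manip.grip_depth is the z of the grasp point in the tool frame, in m); z points along the fingers, y is the line along which they close (so a half turn about z gives the same grasp; the last joint's range is limited). The gripper opens to 85 mm and grips with 20 to 120 N. Pads are 22 mm wide; open, the fingers measure 114 mm over their backs; the gripper's body (76 mm by 85 mm) begins 54 mm behind the grasp point. The pads swing forward as they close: fully open they stand 13 mm farther back than shut.
Start: joints at [1.235, 0.238, -0.013, 1.319, 0, 1.571], TCP at [0.173, 0.496, 0.231] pointing down, gripper open.
Joint ranges: [-2.66, 2.66], [-1.03, 1.9], [-1.14, 1.46], [-1.82, 2.27], [-1.45, 1.34], [-3.14, 3.14]. Speed limits (rad/s): [2.22, 2.22, 2.79, 3.14, 3.14, 3.14].

## Interface

Orientations are given as [roll, pitch, yaw] about the fixed x, y, z axes, in that order (R = Rz(yaw) Ry(pitch) Rx(roll)).
In Python, from rig import sensors, vision, hand_in, manip gives the robot as it stands.
- The arm moves only by the tool move_arm, never from a script. Its argument "steps" is a list that holds one entry, the list of rows, each a list of 7 numbers: the opening, from 0 (shut) to 1 (fully open), then the shift along the tool's x, y, z scaled (see below), then the turn, a rotation vector about the tool's x, y, z scaled (see below). In form: [[[claw, tx, ty, tz, ax, ay, az], ...]]. A call has 1 to 10 rows; each row shifts and turns the commanded pose from where the row before left it, along the tool's axes as they then stand; what a row does not reach is not made up. The controller multiplies each number of a shift by 500 mm and each number of a turn by 8 degrees. A row lasts 1/8 s, in which the tool goes at most 62.5 mm and 10.7 degrees, less where a joint would pass 70% of its speed; a pose out of reach is approached as far as the arm can. A call with a number of a shift or a turn outside -1 to 1 is refused whole. A call with a gripper value outside its range is refused whole. The fingers move at their own pace and stop on an object; the grip force is fixed at half the most. Time passes only in rows, so rows that do not move let the fingers close. It gives the time, the measured TCP pose, the force, the opening and the grip force at its end, in the units of the state.
- sensors.read_state(): the state, without advancing time (a new reading comes with each control period).
- vision.capture(name): name is "scene" or "top"; returns a dict with "pixels" (400x640x3 uint8, red, green, blue), "range_z" (400x640 float32, m along the optical axis (not along the pixel's ray), 0 where there is no reading), "fx", "fy", "cx", "cy" (pixels), "xyz" and "rotation" of the camera in the world. Camera axes: x right, y up, looking along -z (the intrinsics and any distortion apply to the point x, -y, -z); pixel columns grow to the right and rows downward; lengths in m; the calibration is good to about 2 mm. A picture is of the moment at which its call begins.
- hand_in(): hands the job in; it is judged then, once.
The state is a dict: "clock": time; "qpos": joint angles; "qd": joint speeds; "effort": joint torques, N m; "ee_pos": TCP position; "tcp_rot": TCP orientation; "wrist_force": force on the tool from outside, world axes, zero at the start; "torque": the same for the moment, N m; "finger_gap": finger opening in m; "finger_force": force on a finger pad.
Only numpy, scipy, OpenCV 4.12 (cv2) and the standard library are available. Lean on these libraries where they do the work, as an engineer would, in place of code of your own. Each camera call takes 0.05 s, during which the arm holds its last target. There are 200 camera calls.

## Task

The dispatch bench's backup battery is due for charging. Take the T-handle key off its rest, push it fully home in the lock of the steel battery box and turn it clockwise to its stop, then lift the cover off by the key and lay it flat on the rubber mat with the key still in it. Then take the battery out by its bail and stand it upright on the floor of the grey tray; do not drop anything and leave the scanner, the tape dispenser and the carton where they are.

Things in the scene. Friction and masses are not known exactly. Their poses are not given: they have to be found in the camera images.
- box: Grey sheet-steel battery box screwed to the bench: 200 x 144 mm, 150 mm high, open-topped under its cover; walls 4 mm, floor 6 mm thick, inside 192 x 136 mm. Along both long walls a 12 mm flange, 5 to 11 mm below the rim, runs inwards (112 mm free between); the lock's bar catches under it. Origin: centre of its underside, on the bench; x along the 200 mm side, z up.
- cover: Grey steel lift-off cover, 210 x 154 mm, 34 mm high, 0.55 to 0.75 kg with its lock: 6 mm top plate, 28 mm skirt over the box's rim with 2 mm play. It has no handle: lift it by the key. The lock under it ends 8 mm above the skirt's edge, so it stands flat on its skirt. Origin: centre of the skirt's lower edge plane (z = 122 mm on the box); x along the 210 mm side, z up.
- keyhole (a point): Centre of the keyhole's mouth, mid-cover in its top surface (z = 156 mm while on the box); axes as the cover's. A slot 30 mm long (along the cover's x), 8 mm wide, through the 6 mm plate, edges chamfered 1.5 mm, in a steel escutcheon. Fully home, the key's origin is 18.5 mm below this point; only within 2.5 mm of that is its bit below the plate and free to turn.
- lock (a joint): Turn of the lock: 0 to 0.04 at the start (locked), growing clockwise seen from above to a stop at 1.5 rad; takes 0.06 N m, stays where left. Its cup holds the key's bit with 0.08 rad play; its hidden bar leaves the box's flanges at about 0.7 rad; before that the cover rises only 3 mm. Once turned, the bit is caught under the plate: the cover hangs from the key after 2.5 mm of rise.
- key: Steel T-handle key, 0.15 kg, 81 mm high: handle bar 100 x 12 x 12 mm, 6.5 mm round shank, and at the foot a flat bit 28 mm wide, 6 mm thick, 10 mm high (lowest 3 mm narrowed to 25 x 4.4 mm). Bar and bit lie along the key's y axis; a half turn makes no difference. Origin: middle of the bit's lower end; z up; middle of the bar at z = 75 mm (56.5 mm above the cover when home).
- key_rest: Folded aluminium rest for the key, fixed to the bench: base 60 x 100 mm, two uprights 84 mm apart whose notches, open upwards and 10 mm deep, carry the handle bar near its ends, the shank hanging between them. The bar lies along the rest's y axis, its middle 91 mm above the bench; lift it straight up. Origin: centre of the underside, z up.
- battery: Battery pack, loose in the box, 0.7 to 0.95 kg: grey case 150 x 65 mm, 80 mm high; a steel bail across its middle: flat straps up the long sides (71 mm over them) and a round 12 mm bar along the battery's y, its axis 110 mm above the underside. Origin: centre of the underside; x along the 150 mm side, z up. It starts 6 mm above the bench, within 12 mm of the box's middle and near its yaw.
- tray: Low grey plastic tray fixed to the bench, 220 x 160 mm outside, walls 4 mm thick and 30 mm high, for the battery. Origin: centre of its underside, on the bench; x along the 220 mm side, z up.
- tray_in (a point): Centre of the tray's inner floor, 4 mm above the bench; axes as the tray's.
- mat: Black rubber mat fixed to the bench, 250 x 190 x 3 mm, for the cover. Origin: centre of its underside; x along the 250 mm side, z up; top at z = 3 mm.
- scanner: Bystander: black and grey hand-held barcode scanner lying on the bench, 170 x 65 x 32 mm. Origin: underside, near its middle.
- tape: Bystander: desk tape dispenser with a roll, 190 x 62 mm, 110 mm high. Origin: centre of its underside.
- carton: Bystander: closed cardboard carton, 170 x 120 x 90 mm. Origin: centre of its underside.
Not all that is in view belongs to the job. Of the things shaped like the key, the steel one is meant.

How it is judged:
By the outcome, as a careful person would: the job done as asked, in the order asked, and still so for the second after the job is handed in, with the robot touching nothing.
It also fails if it takes over 72 s, if anything falls off the work surface, if the arm or the gripper's body presses on something with over 40 N, if the wrist force passes 120 N, or if a joint passes its speed limit or range.

## Working session

There is one attempt and no reset: what is moved stays moved. The work goes in short steps, Python scripts to look and compute and a tool call to move; the robot and the scene stay as the last step left them, time stands still between calls to the robot, and variables do not carry over. Pictures are saved under pics/ and viewed, at most 10 in all, crops included, and the job is handed in when it is done.

Besides the shell and the picture viewer there is one more tool, called after "Emit:" as name(argument=value, ...) on one line, values as JSON. move_arm: Moves the arm, as the interface text tells. Shifts and turns lie within -1 to 1; 1 stands for 500 mm of shift or 8 degrees of turn. Its arguments: {"type":"object","properties":{"steps":{"type":"array","items":{"type":"array","items":{"type":"array","items":{"type":"number"}}}}},"required":["steps"]}

```bash
ls; mkdir -p pics; cat > h.py <<'E'
import numpy as np, cv2
from rig import sensors, vision, manip
def cap(n):
    c=vision.capture(n); return c
def cloud(c):
    z=c["range_z"].astype(float); h,w=z.shape
    u,v=np.meshgrid(np.arange(w),np.arange(h))
    P=np.stack([(u-c["cx"])/c["fx"]*z,-(v-c["cy"])/c["fy"]*z,-z],-1)
    R=np.array(c["rotation"])
    W=P@R.T+np.array(c["xyz"]); W[z==0]=np.nan
    return W
def save(c,n,crop=None,s=1):
    im=c["pixels"][:,:,::-1]
    if crop: a,b,d,e=crop; im=im[b:e,a:d]
    cv2.imwrite(n,cv2.resize(im,None,fx=s,fy=s,interpolation=cv2.INTER_CUBIC))
E
python3 - <<'E'
from h import *
print([ (k,getattr(manip,k)) for k in dir(manip) if k[0]!='_'])
print(sensors.read_state())
for n in ("top","scene"):
    c=cap(n); save(c,f"pics/{n}0.png"); np.savez(f"{n}0.npz",**c)
    print({k:c[k] for k in c if k not in("pixels","range_z")})
    W=cloud(c); print(np.nanmin(W.reshape(-1,3),0),np.nanmax(W.reshape(-1,3),0))
E
```

```text
pics
[('PlanningError', <class 'rig.PlanningError'>), ('grip_depth', -0.0187)]
{'clock': 0.0, 'qpos': array([ 1.23497526e+00,  2.38788263e-01, -1.42064926e-02,  1.31919713e+00,
        3.36419131e-06,  1.57080576e+00]), 'qd': array([-0.00087816,  0.00148598, -0.00200595,  0.0028091 ,  0.00166597,
        0.00074473]), 'effort': array([-1.36061240e-03, -5.38776219e+01,  3.46436441e+01,  1.83022558e-02,
       -2.46924728e-04, -7.51613811e-06]), 'ee_pos': array([0.17288151, 0.49530609, 0.23069229]), 'tcp_rot': array([-3.14019709e+00, -3.35102890e-06,  2.80576215e+00]), 'wrist_force': array([-0.78103309,  0.21436506,  0.4423757 ]), 'torque': array([-0.03373153, -0.05553749,  0.02211116]), 'finger_force': 0.0, 'finger_gap': 0.08514893875440349}
{'fx': 361.03358004685475, 'fy': 361.03358004685475, 'cx': 319.6294384091003, 'cy': 191.73501064966894, 'xyz': array([0.38848992, 0.0997141 , 0.99608392]), 'rotation': array([ 0.18387261,  0.01830816, -1.58817476])}Traceback (most recent call last):
  File "<stdin>", line 7, in <module>
  File "h.py", line 10, in cloud
    W=P@R.T+np.array(c["xyz"]); W[z==0]=np.nan
      ~~~~~^~~~~~~~~~~~~~~~~~~
ValueError: operands could not be broadcast together with shapes (400,640) (3,)
```

```bash
sed -i 's/R=np.array(c\["rotation"\])/R=Rot.from_euler("xyz",c["rotation"]).as_matrix()/; 1a from scipy.spatial.transform import Rotation as Rot' h.py
python3 - <<'E'
from h import *
for n in ("top","scene"):
    c=cap(n); save(c,f"pics/{n}0.png"); np.savez(f"{n}0.npz",**c)
    print({k:c[k] for k in c if k not in("pixels","range_z")})
    W=cloud(c); print(np.nanmin(W.reshape(-1,3),0),np.nanmax(W.reshape(-1,3),0))
    h=W[...,2]; print(np.nanmedian(h))
    hm=np.clip(np.nan_to_num(h)*1000,0,255).astype(np.uint8)
    cv2.imwrite(f"pics/{n}0h.png",cv2.applyColorMap(hm,cv2.COLORMAP_JET))
E
```

```text
{'fx': 361.03358004685475, 'fy': 361.03358004685475, 'cx': 319.6294384091003, 'cy': 191.73501064966894, 'xyz': array([0.38848992, 0.0997141 , 0.99608392]), 'rotation': array([ 0.18387261,  0.01830816, -1.58817476])}
[ 0.0293553  -1.60851943 -0.77082428] [1.84246064 1.88546967 0.49043315]
-0.0011541928016161607
{'fx': 509.3218083187714, 'fy': 509.3218083187714, 'cx': 313.612180571577, 'cy': 197.08139043873095, 'xyz': array([1.27802414, 0.20589622, 1.20485269]), 'rotation': array([0.6080482 , 0.00371296, 1.69231735])}
[-1.51667681 -1.79590543 -0.77785358] [0.96220292 1.20474757 0.53133039]
-0.0002739270057650067
```

View pics/top0.png

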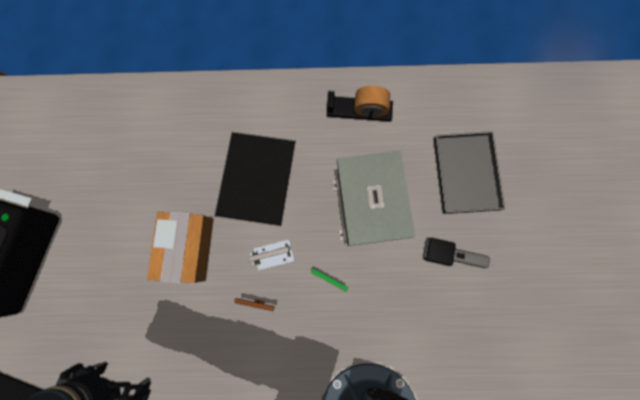

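View pics/scene0.png

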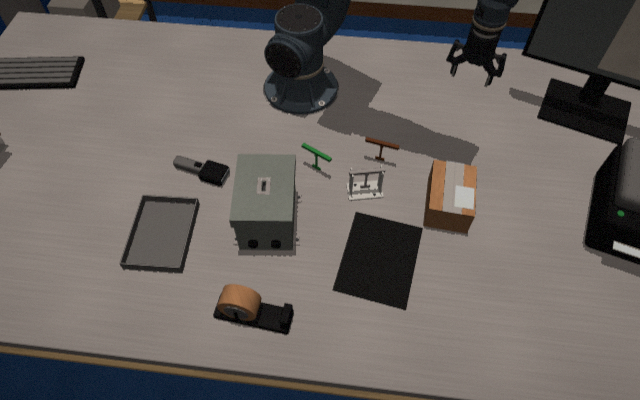

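The top view shows the cover at (376,197) with its slot, the steel key in the rest at (272,254), the mat at (256,178) and the tray at (468,172). The green and brown keys are decoys. The scene view agrees.

```bash
cat > m.py <<'E'
from h import *
def rect(P):
    (cx,cy),(w,h),a=cv2.minAreaRect((P[:,:2]*1000).astype(np.float32))
    if h>w: w,h,a=h,w,a+90
    return f"c=({cx:.1f},{cy:.1f}) {w:.1f}x{h:.1f} yaw_long={(a+90)%180-90:.2f}deg n={len(P)} z={np.median(P[:,2])*1000:.1f}"
def sel(W,x0,x1,y0,y1,z0,z1,extra=None):
    m=(W[...,0]>x0)&(W[...,0]<x1)&(W[...,1]>y0)&(W[...,1]<y1)&(W[...,2]>z0)&(W[...,2]<z1)
    if extra is not None: m&=extra
    m=cv2.morphologyEx(m.astype(np.uint8),cv2.MORPH_OPEN,np.ones((2,2))) if m.sum()>2000 else m.astype(np.uint8)
    n,l,s,_=cv2.connectedComponentsWithStats(m,connectivity=8)
    k=1+np.argmax(s[1:,4]); return l==k
E
python3 - <<'E'
from m import *
for n in("top","scene"):
    c=dict(np.load(n+"0.npz")); W=cloud(c); print(n)
    px=c["pixels"].astype(int); g=px.mean(-1)
    pt=[(376,197),(272,254),(256,178),(468,172),(455,252),(180,247),(360,103)] if n=="top" else [(264,186),(366,185),(380,258),(160,233),(205,170),(450,195),(250,305)]
    for u,v in pt: print((u,v),np.round(W[v,u]*1000,0),px[v,u])
    m=sel(W,.3,.75,-.2,.3,.148,.165); print("cover",rect(W[m]))
    for z0,z1 in((.085,.105),(.06,.11)):
        m=sel(W,.2,.45,.1,.42,z0,z1); print("rest/key",rect(W[m]))
    m=sel(W,.3,.75,.15,.6,-.01,.012,(g<60)); print("mat",rect(W[m]))
    m=sel(W,.3,.8,-.35,.0,.015,.04); print("tray",rect(W[m]))
    b=sel(W,.1,.9,-.5,.6,-.01,.01,g>90); print("bench z",np.median(W[b][:,2]), np.polyfit(W[b][:,0],W[b][:,2],1))
    if n=="top":
        a=cv2.resize(c["pixels"][140:260,320:430,::-1],None,fx=4,fy=4,interpolation=cv2.INTER_CUBIC)
        r=cv2.resize(c["pixels"][220:340,215:325,::-1],None,fx=4,fy=4,interpolation=cv2.INTER_CUBIC)
    else:
        a=np.hstack([a[:440],r[:440]])[:, :800]; cv2.imwrite("pics/crop1.png",a)
E
```

```text
top
(376, 197) [532. -22. 142.] [61 62 59]
(272, 254) [403. 233.  95.] [167 158 152]
(256, 178) [616. 294.   4.] [26 24 24]
(468, 172) [ 621. -303.    3.] [109 105 101]
(455, 252) [ 400. -238.   31.] [82 80 76]
(180, 247) [424. 466.  88.] [165 157 154]
(360, 103) [795.   2.  92.] [126  85  45]
cover c=(553.9,-38.6) 243.1x197.9 yaw_long=7.89deg n=5702 z=nan
rest/key c=(403.7,242.5) 99.3x30.8 yaw_long=-76.32deg n=238 z=95.5
rest/key c=(403.7,242.5) 99.3x30.8 yaw_long=-76.32deg n=262 z=95.4
mat c=(616.0,293.6) 244.5x184.0 yaw_long=-9.65deg n=5452 z=nan
tray c=(393.4,-244.2) 166.5x65.2 yaw_long=76.19deg n=1179 z=29.6
 ** On entry to DLASCL parameter number  4 had an illegal value
 ** On entry to DLASCL parameter number  4 had an illegal value
 ** On entry to DLASCL parameter number  4 had an illegal value
 ** On entry to DLASCL parameter number  4 had an illegal value
 ** On entry to DLASCL parameter number  5 had an illegal value
 ** On entry to DLASCL parameter number  4 had an illegal valueTraceback (most recent call last):
  File "<stdin>", line 12, in <module>
    c, resids, rank, s = lstsq(lhs, rhs, rcond)
                         ~~~~~^^^^^^^^^^^^^^^^^
    x, resids, rank, s = _umath_linalg.lstsq(a, b, rcond,
                         ~~~~~~~~~~~~~~~~~~~^^^^^^^^^^^^^
                                             signature=signature)
                                             ^^^^^^^^^^^^^^^^^^^^
    raise LinAlgError("SVD did not converge in Linear Least Squares")
numpy.linalg.LinAlgError: SVD did not converge in Linear Least Squares
```

```bash
sed -i 's/    n,l,s,_=/    m=m*np.isfinite(W[...,2]).astype(np.uint8)\n    n,l,s,_=/; s/np.ones((2,2))/np.ones((3,3))/' m.py
python3 - <<'E'
from m import *
for n in("top","scene"):
    c=dict(np.load(n+"0.npz")); W=cloud(c); print(n)
    px=c["pixels"].astype(int); g=px.mean(-1)
    m=sel(W,.3,.75,-.2,.3,.150,.162); print("cover",rect(W[m]))
    if n=="top": cov=m
    for y0,y1,z0,z1 in((.1,.42,.088,.105),):
        m=sel(W,.3,.45,y0,y1,z0,z1); print("rest/key",rect(W[m]))
    m=sel(W,.45,.75,.15,.6,-.01,.012,(g<60)); print("mat",rect(W[m]))
    m=sel(W,.48,.8,-.45,-.15,.015,.04); print("tray",rect(W[m]))
    m=sel(W,.48,.8,-.45,-.15,-.01,.04,g<135); print("tray2",rect(W[m]))
    m=sel(W,.3,.48,-.45,-.1,.012,.04); print("scanner",rect(W[m]))
    m=sel(W,.65,.95,-.2,.2,.015,.13); print("tape",rect(W[m]))
    m=sel(W,.3,.55,.35,.65,.075,.1); print("carton",rect(W[m]))
    print("bench",[np.round(np.nanmedian(W[(np.abs(W[...,0]-x)<.02)&(np.abs(W[...,1]-y)<.02)][:,2])*1000,1) for x,y in((.45,.12),(.4,-.1),(.7,.15),(.7,-.15))])
    if n=="top":
        a=cv2.resize(c["pixels"][145:250,330:420,::-1],None,fx=4,fy=4,interpolation=cv2.INTER_CUBIC)
        r=cv2.resize(c["pixels"][215:320,225:325,::-1],None,fx=4,fy=4,interpolation=cv2.INTER_CUBIC)
        cv2.imwrite("pics/crop1.png",np.hstack([a,r]))
E
```

```text
top
cover c=(532.4,-18.0) 210.4x154.7 yaw_long=6.18deg n=5691 z=154.9
rest/key c=(403.7,242.5) 99.3x30.8 yaw_long=-76.32deg n=233 z=95.6
mat c=(619.1,296.1) 244.9x185.2 yaw_long=-9.56deg n=5446 z=2.1
tray c=(619.1,-296.0) 220.5x161.8 yaw_long=2.46deg n=774 z=26.0
tray2 c=(623.1,-303.4) 235.1x183.8 yaw_long=2.78deg n=5219 z=3.0
scanner c=(393.4,-244.2) 166.5x65.2 yaw_long=76.18deg n=1193 z=29.6
tape c=(815.2,-4.1) 189.8x62.8 yaw_long=83.76deg n=1770 z=61.6
carton c=(426.4,478.3) 171.8x121.5 yaw_long=-4.82deg n=3359 z=89.6
bench [np.float64(-1.0), np.float64(-1.2), np.float64(-1.1), np.float64(-1.3)]
scene
cover c=(534.0,-18.5) 216.3x154.7 yaw_long=6.17deg n=4023 z=155.3
rest/key c=(407.3,242.3) 98.9x33.8 yaw_long=-76.75deg n=206 z=94.9
mat c=(620.6,295.9) 252.8x189.2 yaw_long=-9.63deg n=5864 z=2.5
tray c=(621.9,-296.9) 223.7x163.0 yaw_long=2.53deg n=877 z=25.4
tray2 c=(640.1,-300.0) 319.6x299.8 yaw_long=-0.05deg n=9569 z=1.4
scanner c=(398.6,-245.2) 169.7x67.8 yaw_long=75.44deg n=858 z=29.3
tape c=(819.3,-4.6) 189.9x62.6 yaw_long=84.03deg n=2238 z=62.0
carton c=(429.7,478.1) 175.8x121.1 yaw_long=-5.02deg n=2416 z=89.5
bench [np.float64(-0.9), np.float64(nan), np.float64(-0.5), np.float64(-0.9)]
  return np.nanmean(a, axis, out=out, keepdims=keepdims)
```

View pics/crop1.png

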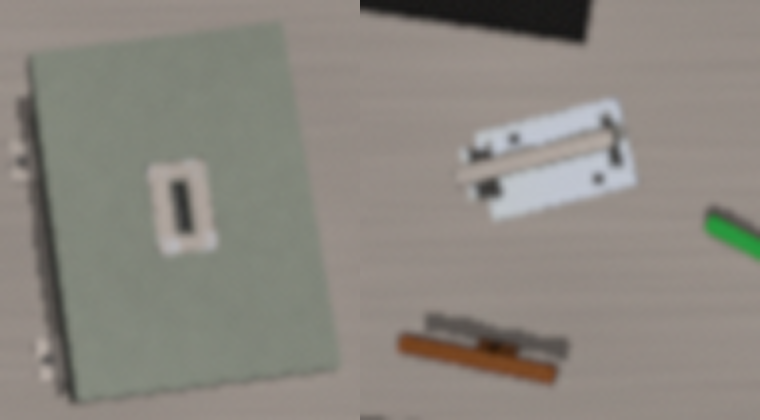

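```bash
cat >> m.py <<'E'
def ray(c,u,v,z):
    R=Rot.from_euler("xyz",c["rotation"]).as_matrix(); o=np.array(c["xyz"])
    d=R@np.array([(u-c["cx"])/c["fx"],-(v-c["cy"])/c["fy"],-1]); return o+d*(z-o[2])/d[2]
def proj(c,p):
    R=Rot.from_euler("xyz",c["rotation"]).as_matrix(); q=R.T@(np.array(p)-np.array(c["xyz"]))
    return np.round([c["cx"]+c["fx"]*q[0]/-q[2],c["cy"]-c["fy"]*q[1]/-q[2]],1)
def plan(x,y,z,yaw,n,p0=None,yaw0=None):
    "mm, deg; prints rows tx ty tz az from the measured pose"
    s=sensors.read_state(); p=np.array(s["ee_pos"])*1000; r=s["tcp_rot"]; yw=np.degrees(r[2])
    if p0 is not None: p=np.array(p0,float); yw=yaw0
    print("at",np.round(p,1),"yaw",round(yw,2),"tilt",np.round(np.degrees([r[0],r[1]]),2),"q",np.round(s["qpos"],2))
    dy=(yaw-yw+180)%360-180; d=np.array([x,y,z])-p
    for i in range(n):
        a=np.radians(yw+dy*i/n); dd=d/n
        t=np.array([np.cos(a)*dd[0]+np.sin(a)*dd[1],np.sin(a)*dd[0]-np.cos(a)*dd[1],-dd[2]])/500
        print("[1, %.4f, %.4f, %.4f, 0, 0, %.3f],"%(*t,-dy/n/8))
E
python3 - <<'E'
from m import *
for n in("top","scene"):
    c=dict(np.load(n+"0.npz")); W=cloud(c); px=c["pixels"].astype(int)
    # bar: points above uprights (95 mm)
    m=(W[...,0]>.3)&(W[...,0]<.48)&(W[...,1]>.17)&(W[...,1]<.32)&(W[...,2]>.088)
    wm=px[...,0]-px[...,2]; b=m&(wm>6); print(n,m.sum(),b.sum(),rect(W[b]),W[b].mean(0))
    uv=np.argwhere(b); print("px centre",(uv.min(0)+uv.max(0))/2)
    v,u=(uv.min(0)+uv.max(0))/2; print(ray(c,u,v,.097))
    # slot
    S=(np.abs(W[...,0]-.533)<.03)&(np.abs(W[...,1]+.018)<.03)&(px.mean(-1)<85)
    uv=np.argwhere(S); v,u=uv.mean(0); print("slot px",u,v,S.sum(),"z156",ray(c,u,v,.153)*1000, "range",uv.min(0),uv.max(0))
plan(405,242.5,231,103.5,8)
E
```

```text
top 233 187 c=(403.7,242.4) 99.3x11.8 yaw_long=-77.11deg n=187 z=95.8 [0.40342715 0.24353022 0.09582029]
px centre [253.5 268.5]
[0.40397589 0.24181035 0.097     ]
slot px 375.26666666666665 196.23333333333332 30 z156 [532.00686797 -18.87432242 153.        ] range [191 374] [202 377]
scene 206 185 c=(407.3,242.3) 98.9x33.8 yaw_long=-76.75deg n=185 z=95.1 [0.40832511 0.2416762  0.09468087]
px centre [171.5 366.5]
[0.41097407 0.24211371 0.097     ]
slot px 263.38235294117646 185.2941176470588 34 z156 [530.55961905 -18.79273509 153.        ] range [181 262] [190 265]
at [172.9 495.4 230.8] yaw 160.76 tilt [-179.94   -0.  ] q [ 1.24  0.24 -0.01  1.32  0.    1.57]
[1, -0.0756, -0.0406, -0.0000, 0, 0, 0.895],
[1, -0.0801, -0.0308, -0.0000, 0, 0, 0.895],
[1, -0.0833, -0.0206, -0.0000, 0, 0, 0.895],
[1, -0.0852, -0.0101, -0.0000, 0, 0, 0.895],
[1, -0.0858, 0.0006, -0.0000, 0, 0, 0.895],
[1, -0.0851, 0.0113, -0.0000, 0, 0, 0.895],
[1, -0.0830, 0.0218, -0.0000, 0, 0, 0.895],
[1, -0.0796, 0.0320, -0.0000, 0, 0, 0.895],
```

Emit:
move_arm(steps=[[[1,-0.0756,-0.0406,0,0,0,0.9],[1,-0.08,-0.031,0,0,0,0.9],[1,-0.083,-0.021,0,0,0,0.9],[1,-0.085,-0.01,0,0,0,0.9],[1,-0.086,0.0006,0,0,0,0.9],[1,-0.085,0.0113,0,0,0,0.9],[1,-0.083,0.022,0,0,0,0.9],[1,-0.08,0.032,0,0,0,0.9],[1,0,0,0.05,0,0,0],[1,0,0,0,0,0,0]]])

```text
clock: 1.4
ee_pos: [0.4035, 0.2409, 0.205]
tcp_rot: [-3.138, 0.001, 1.8]
wrist_force: [-0.9, 0.4, 0.6]
finger_gap: 0.085
finger_force: 0.0
```

```bash
python3 - <<'E'
from m import *
plan(404.5,242.4,72.3,102.9,4)
E
```

```text
at [403.5 240.9 205. ] yaw 103.1 tilt [-1.7981e+02  6.0000e-02] q [ 0.54  0.16 -0.19  1.23  0.    1.88]
[1, 0.0006, 0.0007, 0.0663, 0, 0, 0.006],
[1, 0.0006, 0.0007, 0.0663, 0, 0, 0.006],
[1, 0.0006, 0.0007, 0.0663, 0, 0, 0.006],
[1, 0.0006, 0.0007, 0.0663, 0, 0, 0.006],
```

Emit:
move_arm(steps=[[[1,0.001,0.001,0.07,0,0,0.02],[1,0.001,0.001,0.07,0,0,0],[1,0,0,0.07,0,0,0],[1,0,0,0.055,0,0,0],[1,0,0,0,0,0,0],[0,0,0,0,0,0,0],[0,0,0,0,0,0,0],[0,0,0,0,0,0,0],[0,0,0,0,0,0,0],[0,0,0,0,0,0,0]]])

```text
clock: 2.65
ee_pos: [0.4044, 0.243, 0.0743]
tcp_rot: [-3.141, -0.0, 1.798]
wrist_force: [-3.2, -1.7, 7.6]
finger_gap: 0.0105
finger_force: 58.7
```

Emit:
move_arm(steps=[[[0,0,0,-0.02,0,0,0],[0,0,0,-0.06,0,0,0],[0,0,0,-0.09,0,0,0],[0,0,0,-0.09,0,0,0],[0,0,0,-0.08,0,0,0],[0,0,0,-0.01,0,0,0],[0,0,0,0,0,0,0]]])

```text
clock: 3.52
ee_pos: [0.4049, 0.2431, 0.2487]
tcp_rot: [3.141, 0.0, 1.798]
wrist_force: [-0.0, -0.4, -1.8]
finger_gap: 0.0106
finger_force: 58.9
```

```bash
python3 - <<'E'
from m import *
print(sensors.read_state()["finger_gap"])
c=cap("top"); save(c,"pics/top1.png",(210,190,410,320),4)
W=cloud(c); px=c["pixels"].astype(int)
plan(532.3,-18.5,250,186.2,10)
p=sensors.read_state()["ee_pos"]; print(proj(c,p+[0,0,.0187]),proj(c,p+[0,0,-.056]))
E
```

```text
0.01060175892322353
at [404.6 242.8 248. ] yaw 103.0 tilt [-1.7993e+02  3.0000e-02] q [ 0.54  0.14 -0.09  1.34 -0.    1.88]
[1, -0.0567, 0.0131, -0.0004, 0, 0, -1.040],
[1, -0.0580, 0.0048, -0.0004, 0, 0, -1.040],
[1, -0.0581, -0.0036, -0.0004, 0, 0, -1.040],
[1, -0.0569, -0.0120, -0.0004, 0, 0, -1.040],
[1, -0.0546, -0.0201, -0.0004, 0, 0, -1.040],
[1, -0.0511, -0.0278, -0.0004, 0, 0, -1.040],
[1, -0.0465, -0.0349, -0.0004, 0, 0, -1.040],
[1, -0.0410, -0.0413, -0.0004, 0, 0, -1.040],
[1, -0.0346, -0.0468, -0.0004, 0, 0, -1.040],
[1, -0.0275, -0.0513, -0.0004, 0, 0, -1.040],
[254.6 252. ] [261.2 252.6]
```

View pics/top1.png

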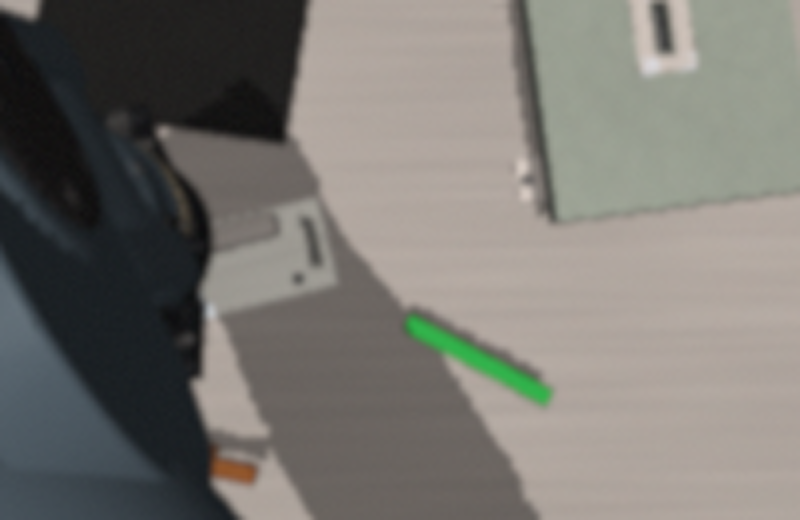

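The crop shows the steel key held by the gripper: the right end of its bar is at crop (250,230), and the rest below is empty. Next I move over the box.

Emit:
move_arm(steps=[[[0,-0.0567,0.013,0,0,0,-1.0],[0,-0.058,0.005,0,0,0,-1.0],[0,-0.058,-0.0036,0,0,0,-1.0],[0,-0.057,-0.012,0,0,0,-1.0],[0,-0.0546,-0.02,0,0,0,-1.0],[0,-0.051,-0.028,0,0,0,-1.0],[0,-0.0465,-0.035,0,0,0,-1.0],[0,-0.041,-0.041,0,0,0,-1.0],[0,-0.035,-0.047,0,0,0,-1.0],[0,-0.0275,-0.051,0,0,0,-1.0]]])

```text
clock: 4.82
ee_pos: [0.5259, -0.0221, 0.2471]
tcp_rot: [3.141, -0.003, -3.085]
wrist_force: [-0.4, 0.4, -0.5]
finger_gap: 0.011
finger_force: 58.8
```

Emit:
move_arm(steps=[[[0,0,0,0,0,0,-0.2],[0,0,0,0,0,0,-0.2],[0,0,0,0,0,0,0]]])

```text
clock: 5.2
ee_pos: [0.5258, -0.0206, 0.2484]
tcp_rot: [3.141, -0.001, -3.033]
wrist_force: [0.3, -0.3, -2.7]
finger_gap: 0.0109
finger_force: 58.8
```

```bash
python3 - <<'E'
from m import *
c=cap("scene"); save(c,"pics/scene1.png",(200,80,340,220),4); np.savez("scene1.npz",**c)
p=sensors.read_state()["ee_pos"]; print(sensors.read_state()["finger_gap"])
plan(532.3,-18.5,220,186.2,1)
a=np.radians(6.2);e=np.array([np.cos(a),np.sin(a),0])*.05
for q in(p+[0,0,.0167]-e,p+[0,0,.0167]+e,p+[0,0,-.0583]): print("pred",proj(c,q),(proj(c,q)-[200,80])*4)
E
```

```text
0.010256301603481224
at [526.  -20.5 248.6] yaw -173.79 tilt [ 1.8e+02 -3.0e-02] q [-0.04  0.24  0.03  1.36 -0.   -0.15]
[1, -0.0131, 0.0027, 0.0573, 0, 0, 0.001],
pred [260.5 140. ] [242. 240.]
pred [257.4 172.5] [229.6 370. ]
pred [261.8 174.9] [247.2 379.6]
```

View pics/scene1.png

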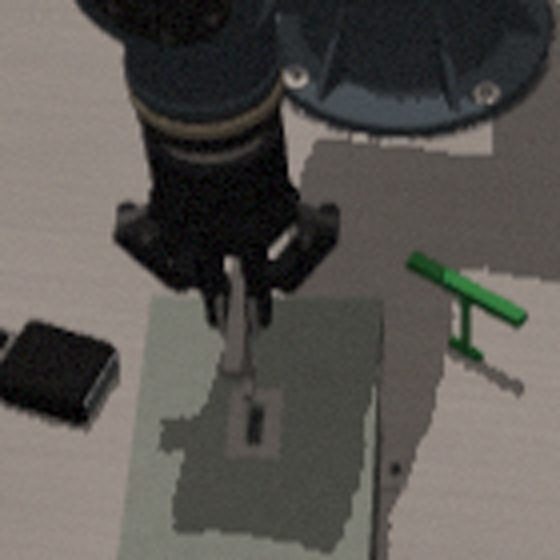

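The bar end is at crop (233,372), against a predicted (230,370), so the key sits true in the hand. The slot is at (256,424). I shift to it and start down.

Emit:
move_arm(steps=[[[0,-0.0131,0.0027,0.02,0,0,0],[0,0,0,0.025,0,0,0],[0,0,0,0,0,0,0],[0,0,0,0.012,0,0,0],[0,0,0,0.005,0,0,0],[0,0,0,0.005,0,0,0],[0,0,0,0.005,0,0,0],[0,0,0,0,0,0,0]]])

```text
clock: 6.25
ee_pos: [0.5326, -0.0192, 0.2127]
tcp_rot: [-3.142, -0.0, -3.033]
wrist_force: [-0.8, -0.6, -1.9]
finger_gap: 0.0109
finger_force: 58.8
```

```bash
python3 - <<'E'
from m import *
s=sensors.read_state(); print(s["wrist_force"],s["torque"],s["finger_gap"])
plan(532.3,-18.5,195.8,186.2,1)
E
```

```text
[-0.78539081 -0.62196227 -1.92030857] [0.00983371 0.03045423 0.04548317] 0.01094286875608687
at [532.6 -19.2 212.7] yaw -173.8 tilt [-1.8e+02 -1.0e-02] q [-0.04  0.26 -0.03  1.28 -0.   -0.14]
[1, 0.0004, 0.0015, 0.0338, 0, 0, -0.000],
```

Emit:
move_arm(steps=[[[0,0,0.001,0.005,0,0,0],[0,0,0,0.005,0,0,0],[0,0,0,0.005,0,0,0],[0,0,0,0,0,0,0]]])

```text
clock: 6.75
ee_pos: [0.5324, -0.0187, 0.2061]
tcp_rot: [-3.141, 0.001, -3.033]
wrist_force: [-1.8, -0.1, -2.8]
finger_gap: 0.0106
finger_force: 60.1
```

Emit:
move_arm(steps=[[[0,0,0,0.006,0,0,0],[0,0,0,0.006,0,0,0],[0,0,0,0.004,0,0,0],[0,0,0,0,0,0,0],[0,0,0,0.004,0,0,0],[0,0,0,0,0,0,0]]])

```text
clock: 7.5
ee_pos: [0.5327, -0.0187, 0.1959]
tcp_rot: [-3.141, 0.001, -3.033]
wrist_force: [-4.7, -1.5, 4.9]
finger_gap: 0.0109
finger_force: 61.1
```

Emit:
move_arm(steps=[[[0,0,0,0.003,0,0,0],[0,0,0,0.002,0,0,0],[0,0,0,0,0,0,0]]])

```text
clock: 7.88
ee_pos: [0.5332, -0.0188, 0.1956]
tcp_rot: [-3.141, 0.004, -3.033]
wrist_force: [-8.6, -0.6, 23.0]
finger_gap: 0.0108
finger_force: 63.6
```

```bash
python3 - <<'E'
from m import *
s=sensors.read_state(); print(s["ee_pos"],s["wrist_force"],s["torque"],s["finger_gap"])
c=cap("scene"); save(c,"pics/scene2.png",(200,80,340,220),4)
E
```

```text
[ 0.53322246 -0.01876024  0.19561524] [-8.63708606 -0.63313114 22.98091903] [-0.11876983  2.22451139 -0.01847468] 0.010784040993740652
```

View pics/scene2.png

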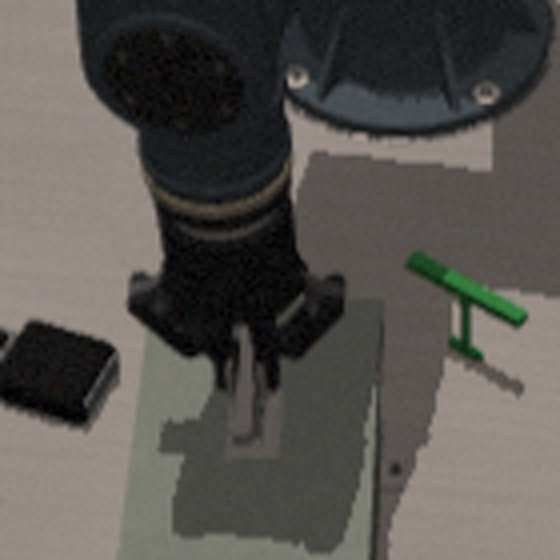

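The key is down in the escutcheon at crop (245,430). The hard stop came at z = 195.6, and the predicted home is 195.8, so it is fully home. Now I turn it clockwise.

Emit:
move_arm(steps=[[[0,0,0,-0.0015,0,0,0],[0,0,0,0,0,0,0.7],[0,0,0,0,0,0,0.9],[0,0,0,0,0,0,0.9],[0,0,0,0,0,0,0.9],[0,0,0,0,0,0,0.9],[0,0,0,0,0,0,0.9],[0,0,0,0,0,0,0.9],[0,0,0,0,0,0,0.9],[0,0,0,0,0,0,0]]])

```text
clock: 9.18
ee_pos: [0.5336, -0.0186, 0.1957]
tcp_rot: [3.139, 0.002, 2.271]
wrist_force: [-5.7, 0.9, 16.2]
finger_gap: 0.0109
finger_force: 62.5
```

```bash
python3 - <<'E'
from m import *
s=sensors.read_state(); print(s["ee_pos"],s["wrist_force"],s["torque"],s["finger_gap"],np.degrees(s["tcp_rot"]))
E
```

```text
[ 0.53356063 -0.01858273  0.19568838] [-5.73742932  0.85501279 16.21420822] [ 0.06981327  1.41893248 -0.08908793] 0.010870108750026638 [1.79836111e+02 1.34177300e-01 1.30101075e+02]
```

Emit:
move_arm(steps=[[[0,0,0,0,0,0,0.9],[0,0,0,0,0,0,0.9],[0,0,0,0,0,0,0.9],[0,0,0,0,0,0,0.9],[0,0,0,0,0,0,0.4],[0,0,0,0,0,0,0]]])

```text
clock: 9.93
ee_pos: [0.5337, -0.0187, 0.1957]
tcp_rot: [3.138, 0.001, 1.713]
wrist_force: [-4.7, -1.0, 14.3]
finger_gap: 0.0111
finger_force: 62.4
```

```bash
python3 - <<'E'
from m import *
s=sensors.read_state(); print(s["ee_pos"],s["wrist_force"],s["torque"],s["finger_gap"],np.degrees(s["tcp_rot"]))
E
```

```text
[ 0.53365609 -0.01874818  0.19566526] [-4.65675457 -1.01907255 14.31966872] [-0.14318206  1.35600997  0.05084935] 0.01106146150359584 [1.79784427e+02 4.83411941e-02 9.81591258e+01]
```

Emit:
move_arm(steps=[[[0,0,0,0,0,0,0.25],[0,0,0,0,0,0,0.25],[0,0,0,0,0,0,0]]])

```text
clock: 10.3
ee_pos: [0.5334, -0.0187, 0.1957]
tcp_rot: [3.138, 0.001, 1.644]
wrist_force: [-5.8, -1.3, 16.4]
finger_gap: 0.0108
finger_force: 62.5
```

```bash
python3 - <<'E'
from m import *
s=sensors.read_state(); print(s["ee_pos"],s["wrist_force"],s["torque"],s["finger_gap"],np.degrees(s["tcp_rot"]))
E
```

```text
[ 0.53337654 -0.01872762  0.19567267] [-5.81187663 -1.32636053 16.37490736] [-0.17241554  1.63465166  0.08919612] 0.010767224521816717 [1.79809678e+02 2.94933714e-02 9.41820037e+01]
```

Emit:
move_arm(steps=[[[0,0,0,0,0,0,0.25],[0,0,0,0,0,0,0.25],[0,0,0,0,0,0,0]]])

```text
clock: 10.68
ee_pos: [0.5334, -0.0187, 0.1957]
tcp_rot: [3.138, 0.0, 1.575]
wrist_force: [-6.4, -0.4, 16.6]
finger_gap: 0.011
finger_force: 63.5
```

```bash
python3 - <<'E'
from m import *
s=sensors.read_state(); print(s["ee_pos"],s["wrist_force"],s["torque"],s["finger_gap"],np.degrees(s["tcp_rot"]))
E
```

```text
[ 0.53337689 -0.01867993  0.19566245] [-6.39289995 -0.43364232 16.63252681] [-0.16136324  1.63506974  0.64462025] 0.010964482217529572 [1.79808564e+02 1.87435721e-02 9.02288616e+01]
```

The moment rose to 0.64 N m, so the lock is at its stop. I ease back a little and lift.

Emit:
move_arm(steps=[[[0,0,0,-0.002,0,0,-0.25],[0,0,0,-0.004,0,0,0],[0,0,0,-0.006,0,0,0],[0,0,0,-0.01,0,0,0],[0,0,0,-0.015,0,0,0],[0,0,0,-0.02,0,0,0],[0,0,0,-0.025,0,0,0],[0,0,0,-0.03,0,0,0],[0,0,0,-0.03,0,0,0],[0,0,0,0,0,0,0]]])

```text
clock: 11.92
ee_pos: [0.534, -0.0187, 0.2664]
tcp_rot: [3.138, 0.0, 1.609]
wrist_force: [0.2, 0.1, -8.1]
finger_gap: 0.0108
finger_force: 59.7
```

```bash
python3 - <<'E'
from m import *
s=sensors.read_state(); print(s["ee_pos"],s["wrist_force"],s["torque"],s["finger_gap"],np.degrees(s["tcp_rot"]))
c=cap("scene"); save(c,"pics/scene3.png",(180,60,340,260),3)
for n in("top","scene"):
    if n=="top": c=cap("top")
    W=cloud(c); m=sel(W,.42,.66,-.14,.12,.19,.24,c["pixels"][...,1]>c["pixels"][...,0]); P=W[m]
    A=np.c_[P[:,:2],np.ones(len(P))]; k=np.linalg.lstsq(A,P[:,2],rcond=None)[0]; r=P[:,2]-A@k; g=np.abs(r)<.006
    k=np.linalg.lstsq(A[g],P[g,2],rcond=None)[0]; print(n,len(P),"slopes",k,rect(P[g]))
E
```

```text
[ 0.53396239 -0.01869117  0.26644132] [ 0.23717637  0.09239667 -8.14912111] [0.02128768 0.00353092 0.02024624] 0.010839274965130753 [1.79772685e+02 1.71643614e-02 9.21953780e+01]
top 3487 slopes [-0.03765455 -0.00375058  0.24189477] c=(532.9,-0.8) 208.2x120.2 yaw_long=-0.30deg n=3416 z=222.7
scene 3487 slopes [-0.03765455 -0.00375058  0.24189477] c=(532.9,-0.8) 208.2x120.2 yaw_long=-0.30deg n=3416 z=222.7
```

View pics/scene3.png

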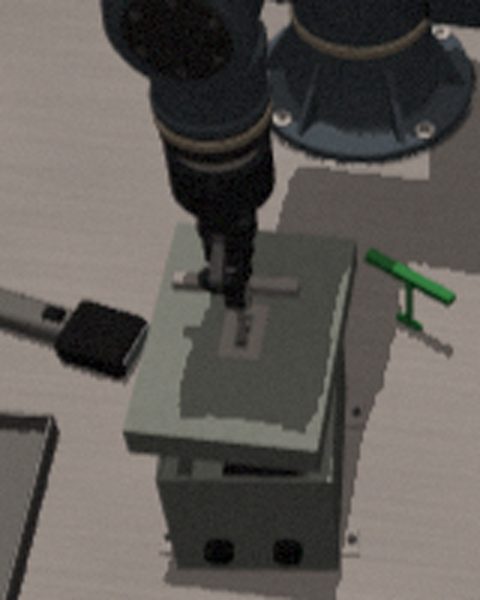

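The scene view shows the cover hanging from the key at (260,330), clear of the open box, nearly level, with the battery visible inside. Now to the mat.

```bash
python3 - <<'E'
from m import *
c=cap("scene"); W=cloud(c); m=sel(W,.38,.7,-.25,.2,.2,.235,c["pixels"][...,1]>c["pixels"][...,0]-3); print(rect(W[m]))
plan(620,296,266,92.2-15.8,7)
E
```

```text
c=(535.8,-18.3) 215.0x154.9 yaw_long=-0.25deg n=3601 z=221.0
at [532.6 -18.7 264.2] yaw 92.2 tilt [-179.98    0.  ] q [-0.03  0.24  0.08  1.41 -0.    1.5 ]
[1, 0.0889, 0.0284, -0.0005, 0, 0, 0.282],
[1, 0.0899, 0.0249, -0.0005, 0, 0, 0.282],
[1, 0.0908, 0.0213, -0.0005, 0, 0, 0.282],
[1, 0.0916, 0.0177, -0.0005, 0, 0, 0.282],
[1, 0.0922, 0.0141, -0.0005, 0, 0, 0.282],
[1, 0.0927, 0.0105, -0.0005, 0, 0, 0.282],
[1, 0.0931, 0.0068, -0.0005, 0, 0, 0.282],
```

Emit:
move_arm(steps=[[[0,0.03,0.009,0,0,0,0.1],[0,0.06,0.018,0,0,0,0.15],[0,0.085,0.024,0,0,0,0.15],[0,0.09,0.023,0,0,0,0.15],[0,0.09,0.021,0,0,0,0.15],[0,0.09,0.019,0,0,0,0.15],[0,0.09,0.017,0,0,0,0.15],[0,0.06,0.01,0,0,0,0.15],[0,0.03,0.004,0,0,0,0.05],[0,0,0,0,0,0,0]]])

```text
clock: 13.32
ee_pos: [0.6171, 0.2915, 0.2634]
tcp_rot: [-3.14, 0.001, 1.443]
wrist_force: [0.1, -0.9, -8.8]
finger_gap: 0.0106
finger_force: 59.6
```

```bash
python3 - <<'E'
from m import *
s=sensors.read_state(); print(s["wrist_force"])
plan(620,296,100,82.8,4)
c=cap("scene"); W=cloud(c); m=sel(W,.45,.8,.1,.5,.18,.25,c["pixels"][...,1]>c["pixels"][...,0]-3); print(rect(W[m]),np.polyfit(W[m][:,0],W[m][:,2],1))
E
```

```text
[ 0.11029824 -0.87323439 -8.7710246 ]
at [617.1 291.5 263.4] yaw 82.67 tilt [-1.7993e+02  6.0000e-02] q [ 0.44  0.52  0.51  1.56 -0.    2.14]
[1, 0.0024, 0.0012, 0.0817, 0, 0, -0.004],
[1, 0.0024, 0.0012, 0.0817, 0, 0, -0.004],
[1, 0.0024, 0.0012, 0.0817, 0, 0, -0.004],
[1, 0.0024, 0.0012, 0.0817, 0, 0, -0.004],
c=(619.0,291.0) 216.8x154.1 yaw_long=-11.02deg n=4525 z=220.3 [-0.02148261  0.23281863]
```

Emit:
move_arm(steps=[[[0,0.004,0.002,0.03,0,0,-0.1],[0,0.004,0.002,0.06,0,0,-0.05],[0,0.002,0.001,0.08,0,0,0],[0,0,0,0.08,0,0,0],[0,0,0,0.06,0,0,0],[0,0,0,0.03,0,0,0],[0,0,0,0.01,0,0,0],[0,0,0,0.005,0,0,0],[0,0,0,0,0,0,0]]])

```text
clock: 14.5
ee_pos: [0.6209, 0.2959, 0.088]
tcp_rot: [3.14, -0.001, 1.463]
wrist_force: [-0.8, -0.3, -8.0]
finger_gap: 0.0109
finger_force: 59.7
```

Emit:
move_arm(steps=[[[0,0,0,0.005,0,0,0],[0,0,0,0.005,0,0,0],[0,0,0,0.004,0,0,0],[0,0,0,0.004,0,0,0],[0,0,0,0.002,0,0,0],[0,0,0,0,0,0,0],[0,0,0,0,0,0,0]]])

```text
clock: 15.38
ee_pos: [0.6205, 0.2959, 0.0774]
tcp_rot: [3.141, -0.0, 1.463]
wrist_force: [-0.4, 0.3, -2.1]
finger_gap: 0.0106
finger_force: 60.6
```

Emit:
move_arm(steps=[[[0,0,0,0.001,0,0,0],[0.3,0,0,0,0,0,0],[1,0,0,0,0,0,0],[1,0,0,0,0,0,0],[1,0,0,0,0,0,0],[1,0,0,0,0,0,0],[1,0,0,-0.04,0,0,0],[1,0,0,-0.1,0,0,0],[1,0,0,-0.12,0,0,0],[1,0,0,0,0,0,0]]])

```text
clock: 16.62
ee_pos: [0.6224, 0.2968, 0.2123]
tcp_rot: [3.134, -0.005, 1.463]
wrist_force: [0.0, -0.4, 0.7]
finger_gap: 0.0859
finger_force: 0.0
```

```bash
python3 - <<'E'
from m import *
s=sensors.read_state(); print(s["finger_gap"],s["wrist_force"])
plan(532,-18,260,96.2,7)
c=cap("scene"); save(c,"pics/scene4.png",(180,100,460,310),2.8); W=cloud(c); m=sel(W,.45,.8,.1,.5,.03,.045,c["pixels"][...,1]>c["pixels"][...,0]-3); print(rect(W[m]),np.polyfit(W[m][:,0],W[m][:,2],1),np.polyfit(W[m][:,1],W[m][:,2],1))
np.savez("scene4.npz",**c); c=cap("top"); np.savez("top4.npz",**c)
E
```

```text
0.08590195416898418 [ 0.03730145 -0.44866679  0.66451263]
at [622.4 296.8 212.3] yaw 83.8 tilt [179.56  -0.27] q [ 0.44  0.53  0.39  1.42 -0.    2.12]
[1, -0.0922, -0.0160, -0.0136, 0, 0, -0.221],
[1, -0.0917, -0.0188, -0.0136, 0, 0, -0.221],
[1, -0.0910, -0.0216, -0.0136, 0, 0, -0.221],
[1, -0.0903, -0.0244, -0.0136, 0, 0, -0.221],
[1, -0.0895, -0.0272, -0.0136, 0, 0, -0.221],
[1, -0.0886, -0.0300, -0.0136, 0, 0, -0.221],
[1, -0.0877, -0.0327, -0.0136, 0, 0, -0.221],
c=(621.9,295.7) 215.1x154.1 yaw_long=-10.11deg n=3536 z=36.5 [0.0016077 0.0354212] [0.00106494 0.03613224]
```

View pics/scene4.png

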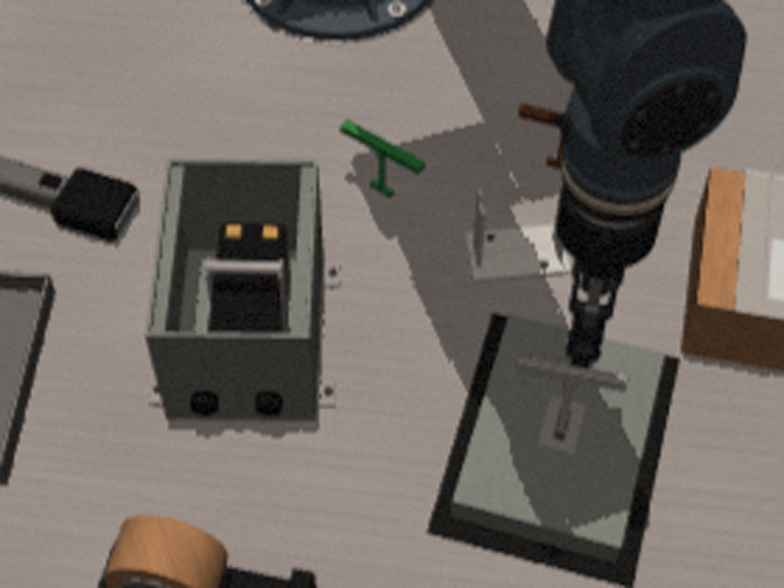

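The cover lies flat on the mat with the key upright in it, around crop (565,430). The box is open, and the bail bar runs from (203,266) to (284,268).

```bash
python3 - <<'E'
from m import *
a=np.radians(6.2); ex=np.array([np.cos(a),np.sin(a)]); ey=np.array([-ex[1],ex[0]])
for n in("top4","scene4"):
    c=dict(np.load(n+".npz")); W=cloud(c); d=W[...,:2]-np.array([.5325,-.0185]); lx=d@ex; ly=d@ey
    m=(np.abs(lx)<.06)&(np.abs(ly)<.05)&(W[...,2]>.108)&(W[...,2]<.135)
    print(n,m.sum(),rect(W[m]),"local",lx[m].min(),lx[m].max(),ly[m].min(),ly[m].max(), W[m].mean(0))
    m=(np.abs(lx)<.09)&(np.abs(ly)<.055)&(W[...,2]>.075)&(W[...,2]<.095)
    print("case",m.sum(),rect(W[m]))
E
```

```text
top4 156 c=(533.2,-11.8) 71.1x19.9 yaw_long=-85.41deg n=156 z=119.2 local -0.009459576562474639 0.012280499023205025 -0.028910450410588217 0.04213884804308018 [ 0.5325093  -0.01193817  0.11891587]
case 1364 c=(533.4,-11.5) 150.4x70.9 yaw_long=5.21deg n=1364 z=84.9
scene4 135 c=(535.7,-12.3) 70.8x22.1 yaw_long=-84.64deg n=135 z=119.3 local -0.00770305541854656 0.015432450384123567 -0.029667950873943045 0.041074325756271624 [ 0.53830729 -0.01279147  0.11893571]
case 851 c=(516.4,-24.1) 150.6x89.3 yaw_long=9.43deg n=851 z=85.2
```

Emit:
move_arm(steps=[[[1,-0.08,-0.016,-0.01,0,0,-0.2],[1,-0.0917,-0.0188,0,0,0,-0.2],[1,-0.091,-0.0216,0,0,0,-0.2],[1,-0.09,-0.0244,0,0,0,-0.2],[1,-0.0895,-0.027,0,0,0,-0.2],[1,-0.0886,-0.03,0,0,0,-0.2],[1,-0.0877,-0.0327,0,0,0,-0.22],[1,0,0,0,0,0,0]]])

```text
clock: 17.73
ee_pos: [0.5261, -0.0144, 0.2104]
tcp_rot: [-3.139, 0.0, 1.658]
wrist_force: [-0.4, -0.4, -0.2]
finger_gap: 0.0854
finger_force: 0.0
```

```bash
python3 - <<'E'
from m import *
plan(533.8,-12,98,95.2,4)
E
```

```text
at [526.1 -14.4 210.4] yaw 94.97 tilt [-1.7984e+02  1.0000e-02] q [-0.03  0.25 -0.05  1.27 -0.    1.46]
[1, 0.0009, 0.0039, 0.0562, 0, 0, -0.007],
[1, 0.0008, 0.0039, 0.0562, 0, 0, -0.007],
[1, 0.0008, 0.0039, 0.0562, 0, 0, -0.007],
[1, 0.0008, 0.0039, 0.0562, 0, 0, -0.007],
```

Emit:
move_arm(steps=[[[1,0.0035,0.0155,0.03,0,0,0],[1,0,0,0.06,0,0,0],[1,0,0,0.07,0,0,0],[1,0,0,0.05,0,0,0],[1,0,0,0.014,0,0,0],[1,0,0,0,0,0,0]]])

```text
clock: 18.48
ee_pos: [0.5354, -0.0087, 0.0989]
tcp_rot: [-3.14, -0.0, 1.662]
wrist_force: [0.3, -0.6, 0.6]
finger_gap: 0.0854
finger_force: 0.0
```

Emit:
move_arm(steps=[[[0,0,0,0,0,0,0],[0,0,0,0,0,0,0],[0,0,0,0,0,0,0],[0,0,0,0,0,0,0],[0,0,0,0,0,0,0],[0,0,0,0,0,0,0]]])

```text
clock: 19.23
ee_pos: [0.535, -0.0096, 0.0999]
tcp_rot: [-3.141, 0.0, 1.661]
wrist_force: [-4.1, 0.3, 5.1]
finger_gap: 0.01
finger_force: 58.5
```

Emit:
move_arm(steps=[[[0,0,0,-0.01,0,0,0],[0,0,0,-0.03,0,0,0],[0,0,0,-0.05,0,0,0],[0,0,0,-0.06,0,0,0],[0,0,0,-0.07,0,0,0],[0,0,0,-0.07,0,0,0],[0,0,0,-0.05,0,0,0],[0,0,0,-0.01,0,0,0],[0,0,0,0,0,0,0]]])

```text
clock: 20.35
ee_pos: [0.5352, -0.0095, 0.2742]
tcp_rot: [-3.141, 0.0, 1.661]
wrist_force: [-0.1, 0.3, -7.0]
finger_gap: 0.0099
finger_force: 58.7
```

```bash
python3 - <<'E'
from m import *
s=sensors.read_state(); print(s["finger_gap"],s["wrist_force"],s["torque"])
plan(620.5,-296.5,275,92.5,7)
c=cap("scene"); save(c,"pics/scene5.png",(180,60,400,250),3)
E
```

```text
0.009900269357934253 [-0.13975149  0.28388207 -7.00812016] [ 0.03366664 -0.0147932   0.05220111]
at [535.2  -9.5 274.2] yaw 95.16 tilt [-179.98    0.  ] q [-0.02  0.25  0.11  1.43 -0.    1.46]
[1, -0.0839, 0.0169, -0.0002, 0, 0, 0.047],
[1, -0.0838, 0.0174, -0.0002, 0, 0, 0.047],
[1, -0.0836, 0.0180, -0.0002, 0, 0, 0.047],
[1, -0.0835, 0.0185, -0.0002, 0, 0, 0.047],
[1, -0.0834, 0.0191, -0.0002, 0, 0, 0.047],
[1, -0.0833, 0.0197, -0.0002, 0, 0, 0.047],
[1, -0.0831, 0.0202, -0.0002, 0, 0, 0.047],
```

View pics/scene5.png

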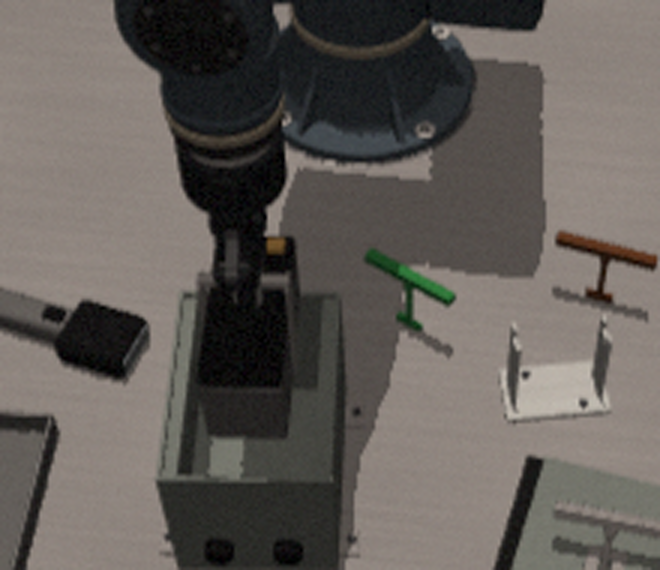

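The battery hangs level from the gripper above the box, its front face at crop (240,410), and the box floor shows below it. Carrying it to the tray.

Emit:
move_arm(steps=[[[0,-0.03,0.006,-0.01,0,0,0],[0,-0.06,0.012,0,0,0,0.05],[0,-0.083,0.018,0,0,0,0.05],[0,-0.083,0.018,0,0,0,0.05],[0,-0.083,0.019,0,0,0,0.05],[0,-0.083,0.019,0,0,0,0.05],[0,-0.08,0.019,0,0,0,0.05],[0,-0.055,0.014,0,0,0,0.03],[0,-0.025,0.006,0,0,0,0],[0,0,0,0,0,0,0]]])

```text
clock: 21.65
ee_pos: [0.6207, -0.296, 0.2786]
tcp_rot: [-3.14, -0.001, 1.614]
wrist_force: [0.5, 0.3, -7.3]
finger_gap: 0.0096
finger_force: 58.8
```

```bash
python3 - <<'E'
from m import *
s=sensors.read_state(); print(s["finger_gap"],s["wrist_force"],s["torque"])
plan(620.5,-295,110,92.5,4)
E
```

```text
0.009612098238133152 [ 0.52227492  0.34733286 -7.28358813] [ 0.23118523  0.02432333 -0.05609076]
at [ 620.7 -296.   278.6] yaw 92.46 tilt [-1.7992e+02 -4.0000e-02] q [-0.45  0.54  0.57  1.6  -0.    1.08]
[1, 0.0005, -0.0001, 0.0843, 0, 0, -0.001],
[1, 0.0005, -0.0001, 0.0843, 0, 0, -0.001],
[1, 0.0005, -0.0001, 0.0843, 0, 0, -0.001],
[1, 0.0005, -0.0001, 0.0843, 0, 0, -0.001],
```

Emit:
move_arm(steps=[[[0,0,0,0.03,0,0,0],[0,0,0,0.07,0,0,0],[0,0,0,0.08,0,0,0],[0,0,0,0.08,0,0,0],[0,0,0,0.05,0,0,0],[0,0,0,0.025,0,0,0],[0,0,0,0.01,0,0,0],[0,0,0,0.003,0,0,0],[0,0,0,0.003,0,0,0],[0,0,0,0,0,0,0]]])

```text
clock: 22.9
ee_pos: [0.6212, -0.2955, 0.1046]
tcp_rot: [3.141, 0.001, 1.615]
wrist_force: [-0.4, 1.1, -7.4]
finger_gap: 0.0102
finger_force: 58.8
```

Emit:
move_arm(steps=[[[0,0,0,0.004,0,0,0],[0,0,0,0.004,0,0,0],[0,0,0,0.003,0,0,0],[0,0,0,0.003,0,0,0],[0,0,0,0,0,0,0],[0,0,0,0,0,0,0]]])

```text
clock: 23.65
ee_pos: [0.6211, -0.2952, 0.098]
tcp_rot: [3.141, 0.0, 1.615]
wrist_force: [-3.2, 2.8, 6.4]
finger_gap: 0.0095
finger_force: 59.9
```

Emit:
move_arm(steps=[[[0.3,0,0,0,0,0,0],[1,0,0,0,0,0,0],[1,0,0,0,0,0,0],[1,0,0,0,0,0,0],[1,0,0,0,0,0,0],[1,0,0,-0.04,0,0,0],[1,0,0,-0.1,0,0,0],[1,0,0,-0.12,0,0,0],[1,0,0,-0.1,0,0,0],[1,0,0,0,0,0,0]]])

```text
clock: 24.9
ee_pos: [0.6223, -0.2959, 0.282]
tcp_rot: [3.135, 0.004, 1.615]
wrist_force: [0.0, 0.2, -0.3]
finger_gap: 0.0853
finger_force: 0.0
```

```bash
python3 - <<'E'
from m import *
s=sensors.read_state(); print(s["finger_gap"],s["wrist_force"],s["ee_pos"])
c=cap("scene"); save(c,"pics/scene6.png",None,1.25); W=cloud(c)
m=sel(W,.48,.8,-.45,-.15,.07,.1); print("battery case",rect(W[m]))
E
```

```text
0.08531189860978829 [ 0.02784122  0.16888152 -0.27007245] [ 0.62234604 -0.2959485   0.28199906]
battery case c=(625.6,-296.7) 152.8x72.2 yaw_long=-0.07deg n=1238 z=83.2
```

View pics/scene6.png

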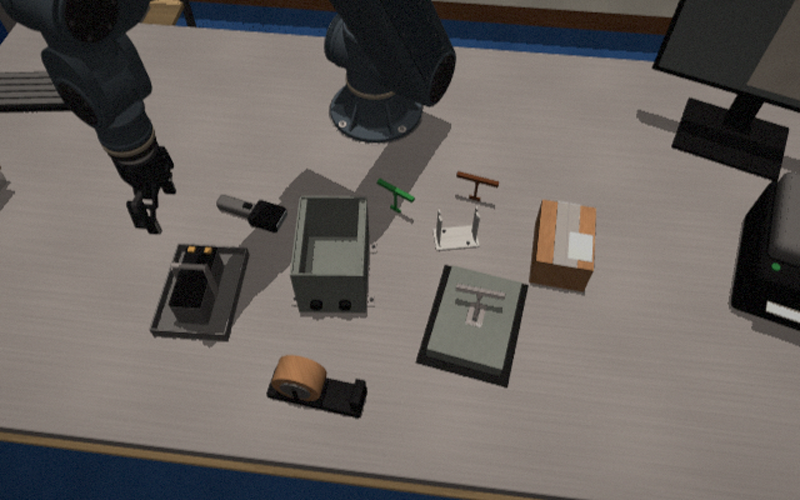

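The battery stands upright in the tray at (195,285), and the cover lies flat on the mat with the key in it at (475,315). The scanner, tape dispenser and carton have not moved, and the gripper is clear of everything.

```bash
python3 -c "
from rig import hand_in
print(hand_in())"
```

```text
the job is handed in; nothing more can be done
None
```

The job is handed in, after about 25 s of robot time: the cover lies flat on the mat with the steel key still in it, the battery stands upright on the tray floor, and the scanner, tape dispenser and carton were left where they were.

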